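# Check the mill's belt tensioner against its scale

### The arm

A 7-joint arm with a two-finger parallel gripper is mounted at the origin on a cart in front of the work surface, level with it; the furniture and walls round the work are solid. World frame = base frame: x ahead of the robot, y to its left, z up, the work surface at z = 0. Lengths are in m, angles in rad, forces in N, time in s.
With the tool pointing down it reaches from about 0.35 to 0.9 m from the base axis. Payload 7.2 kg.
Tool frame: the origin (TCP) lies between the finger pads; the fingertips stand 17 mm ahead of it and the grasp point (between the pads) lies 2 mm behind it; z points along the fingers, y is the line along which they close (so a half turn about z gives the same grasp; the last joint's range is limited). The gripper opens to 85 mm and grips with 20 to 120 N. Pads are 22 mm wide; open, the fingers measure 114 mm over their backs; the gripper's body (76 mm by 85 mm) begins 54 mm behind the grasp point. The pads swing forward as they close: fully open they stand 13 mm farther back than shut.
Start: joints at [1.115, 0.411, -0.013, 1.596, 0.006, 1.134, -0.082], TCP at [0.236, -0.579, 0.248] pointing down, gripper open.
Joint ranges: [-2.95, 2.95], [-0.29, 1.99], [-1.47, 1.44], [0.14, 2.54], [-1.03, 4.17], [0.13, 1.85], [-2.86, 2.86]. Speed limits (rad/s): [2.39, 2.39, 3.01, 3.01, 3.14, 3.14, 3.14].

### API

Orientations are given as a rotation vector (axis times angle).
In Python, from station import env gives the robot as it stands.
- The arm moves only by the tool send_rows, never from a script. Its argument "plan" is a list that holds one entry, the list of rows, each a list of 7 numbers: the turn, a rotation vector about the world's x, y, z in rad, then the shift along the world's x, y, z in mm, then the finger opening in mm, from 0 to 85.4. A call has exactly 10 rows; each row shifts and turns the commanded pose from where the row before left it; what a row does not reach is not made up. A row lasts 1/8 s, in which the tool goes at most 62.5 mm and 10.7 degrees, less where a joint would pass 70% of its speed; a pose out of reach is approached as far as the arm can. A call with a gripper value outside its range is refused whole. The fingers move at their own pace and stop on an object; "force" is the grip in N (left out, the last holds). Time passes only in rows, so rows that do not move let the fingers close, or fill a call up. It gives the time, the measured TCP pose, the force, the opening and the grip force at its end, in the units of the state.
- env.read_state(): the state, without advancing time (a new reading comes with each control period).
- env.get_image(name): name is "side" or "top" or "wrist"; returns the picture (420x560x3 uint8, blue, green, red); there is no depth.
- env.get_calibration(name): a dict with "fx", "fy", "cx", "cy" (pixels), "k1" (the pictures are not rectified: a ray, as slopes to the right and down, at radius r is drawn at 1 + k1 r^2 times it, then the intrinsics apply), "extrinsics" (4x4, takes a point from camera to world coordinates). Camera axes: x right, y up, looking along -z (the intrinsics and any distortion apply to the point x, -y, -z); pixel columns grow to the right and rows downward; lengths in m; the calibration is good to about 2 mm. A picture is of the moment at which its call begins: read the wrist's pose just before it. get_calibration takes no time and is no camera call; for the wrist camera it gives the pose at the moment of the call.
- env.close_job(): hands the job in; it is judged then, once.
Trained networks look in the newest picture that a camera, given by its name, has taken for a name from the list of things; names that differ only in an ending like _2 or _b are one class to them, and where a whole thing is asked for, a point or a joint stands for the part that bears it (a point fixed in the world has none). Each returns a list of dicts, best first, with "confidence" (0 to 1); they miss things now and then, are a little off and sometimes report something else, mostly with a low value. They report only what shows in the picture. A call takes as long as a camera call.
- env.search_frame(camera, thing): "position" ([column, row] in pixels, amid what is visible of it).
The state is a dict: "time": time; "joint_positions": joint angles; "qd": joint speeds; "joint_torque": joint torques, N m; "tool_pos": TCP position; "orientation": TCP orientation; "wrist_force": force on the tool from outside, world axes, zero at the start; "ft_torque": the same for the moment, N m; "opening": finger opening in m; "finger_force": force on a finger pad.
Only numpy, scipy, OpenCV 4.12 (cv2) and the standard library are available. Lean on these libraries where they do the work, as an engineer would, in place of code of your own. Each camera call takes 0.05 s, during which the arm holds its last target. There are 200 camera calls.

### The job

The belt is off the grain mill's drive. Push the sprung tensioner arm round by its roller until the trailing needle stands opposite the middle of the index tab, without overshooting, then ease the arm back to its rest without letting it snap, so that the needle stays there as the reading. Move the needle only by means of the arm, and leave the tab and everything else on the worktop as they are.

Things in the scene. Friction and masses are not known exactly. Their poses are not given: they have to be found in the camera images.
- drive: Mill drive: grey bed plate fixed on the worktop, own x -210 to 140, y -185 to 140, top at 20 mm. Origin: the arm's vertical pivot axis at worktop level, z up. Arm, needle and tab turn about it; at joint value q each points from the pivot in direction 225 deg - q (from own +x toward own +y): growing q is clockwise from above. A white graduated arc lies round it.
- fixtures (a point): Centre of the top of the large pulley (100 mm across, 67 mm high), at x 80, y -90 mm in the drive's axes. Other fixed things there: small pulley on a motor 54 mm across at x -170, y -147, 69 mm high; black box x 43 to 128, y -5 to 115, 79 mm high; pivot post 71 mm high.
- tension_arm (a joint): Angle of the sprung tensioner arm, rad: 0 at rest on its stop, 1.15 at the far stop, grows when pushed clockwise (from above). Steel bar 18 mm wide, 42 to 54 mm above the worktop, black roller at its end. The spring drives it back: at the roller about 3.5 N to start, 9 N at 1 rad. Let go, it snaps back at over 4 rad/s; ease it back at under 1.5 rad/s.
- roller (a point): Centre of the arm's black upright roller (40 mm across, 36 to 78 mm above the worktop, this point at 57 mm), 120 mm from the pivot. It does not spin. Local x points outward along the arm; the arm moves toward local -y when pushed, so push from the local +y side, where at rest at least 60 mm of plate beside it is free.
- needle (a joint): Angle of the trailing needle, rad: brass bar 5 mm wide, 178 mm long from the pivot, 27 to 31 mm above the worktop, below the arm. The arm pushes it by an upright pin (8 mm thick, 60 mm from the pivot, 59 mm high, ahead of the arm) and it then lies straight under the arm at the arm's own angle. It stays by light friction where it is left; the arm cannot bring it back.
- needle_tip (a point): Point on the needle's centreline 172 mm from the pivot, 6 mm short of its tip.
- tab (a joint): Angle of the index tab, rad: the needle stands opposite the middle of the tab when needle equals tab.
- tab_mark (a point): Where needle_tip should be: on the tab's middle line, 172 mm from the pivot, 31 mm above the worktop. The tab is a dark steel block 16 mm wide, 185 to 207 mm from the pivot, top 44 mm above the worktop, a thin white line along its middle; it sits on a round rail outside the graduated arc and holds by stiff friction.
- tin: Low round tin, 86 mm across, 40 mm tall; loose bystander. Origin at the centre of its underside.
- jug: Clear measuring jug, 123 x 177 x 150 mm; loose bystander. Origin at the centre of its underside.
- lemon: Lemon, 73 x 53 x 53 mm; loose bystander. Origin at its underside.

How it is judged:
By the outcome, as a careful person would: the job done as asked, in the order asked, and still so for the second after the job is handed in, with the robot touching nothing.
It also fails if it takes over 45 s, if anything falls off the work surface, if the arm or the gripper's body presses on something with over 40 N, if the wrist force passes 120 N, or if a joint passes its speed limit or range.

## Working session

There is one attempt and no reset: what is moved stays moved. The work goes in short steps, Python scripts to look and compute and a tool call to move; the robot and the scene stay as the last step left them, time stands still between calls to the robot, and variables do not carry over. Pictures are saved under pics/ and viewed, at most 10 in all, crops included, and the job is handed in when it is done.

Besides the shell and the picture viewer there is one more tool, called after ">>>" by a JSON object that holds its "op" and its "data". send_rows: Moves the arm, as the interface text tells. Its arguments: {"type":"object","properties":{"plan":{"type":"array"},"force":{"type":"number"}},"required":["plan"]}

```bash
mkdir -p pics; cat > h.py <<'E'
import numpy as np, cv2
from station import env
def ray(cam,px,cal=None):
    c=cal or env.get_calibration(cam); E=np.array(c["extrinsics"])
    K=np.array([[c["fx"],0,c["cx"]],[0,c["fy"],c["cy"]],[0,0,1.]])
    p=cv2.undistortPoints(np.array([[px]],float),K,np.array([c["k1"],0,0,0.]))[0,0]
    # exact inverse of 1+k1 r^2
    d=E[:3,:3]@np.array([p[0],-p[1],-1]); return E[:3,3],d/np.linalg.norm(d)
def atz(cam,px,z,cal=None):
    o,d=ray(cam,px,cal); return o+d*(z-o[2])/d[2]
def proj(cam,P,cal=None):
    c=cal or env.get_calibration(cam); E=np.array(c["extrinsics"])
    q=E[:3,:3].T@(np.array(P)-E[:3,3]); x,y=q[0]/-q[2],-q[1]/-q[2]
    s=1+c["k1"]*(x*x+y*y); return np.array([c["fx"]*x*s+c["cx"],c["fy"]*y*s+c["cy"]])
def tri(r1,r2):
    (a,u),(b,v)=r1,r2; t=np.linalg.lstsq(np.c_[u,-v],b-a,rcond=None)[0]
    return (a+u*t[0]+b+v*t[1])/2, np.linalg.norm(a+u*t[0]-b-v*t[1])
E
python3 - <<'E'
from h import *
s=env.read_state(); print(s)
for c in("top","side"):
    im=env.get_image(c); cv2.imwrite(f"pics/{c}0.png",im)
    print(c,np.array(env.get_calibration(c)["extrinsics"]).round(3).tolist())
    for t in("fixtures","roller","needle_tip","tab_mark","tab","needle","tension_arm","drive","tin","jug","lemon"):
        print(c,t,[(np.round(d["position"]).tolist(),round(d["confidence"],2)) for d in env.search_frame(c,t)[:2]])
E
```

```text
{'time': 0.0, 'joint_positions': array([ 1.11481255,  0.41191851, -0.01270785,  1.59704221,  0.00559699,
        1.13429595, -0.08220392]), 'qd': array([-6.46561742e-05, -1.36453189e-05,  5.30042433e-04, -6.73673622e-05,
        2.03988188e-05, -1.41827042e-03, -7.50852109e-04]), 'joint_torque': array([-2.47518801e-04, -6.00631285e+01,  6.82221875e-01, -2.99408054e+01,
        1.38510234e-02,  1.05652824e-02,  5.73605053e-05]), 'tool_pos': array([ 0.23612136, -0.57817663,  0.24744222]), 'orientation': array([-3.08117753e+00, -6.05041046e-01,  6.67659356e-04]), 'wrist_force': array([ 0.32846607, -0.4573176 , -0.3560683 ]), 'ft_torque': array([ 0.03115563,  0.00465219, -0.00679329]), 'finger_force': 0.0, 'opening': 0.08510820217383037}
top [[0.027, 0.994, -0.109, 0.318], [-1.0, 0.027, 0.003, -0.052], [0.006, 0.109, 0.994, 1.639], [0.0, 0.0, 0.0, 1.0]]
top fixtures [([260.0, 202.0], 0.61)]
top roller [([266.0, 211.0], 0.53)]
top needle_tip []
top tab_mark [([257.0, 200.0], 0.36)]
top tab []
top needle []
top tension_arm [([267.0, 212.0], 0.81)]
top drive [([260.0, 202.0], 0.79)]
top tin [([166.0, 237.0], 0.83)]
top jug [([400.0, 253.0], 0.69)]
top lemon [([175.0, 278.0], 0.71)]
side [[-0.946, 0.181, -0.268, 0.18], [-0.323, -0.496, 0.806, 0.828], [0.013, 0.849, 0.528, 0.662], [0.0, 0.0, 0.0, 1.0]]
side fixtures [([244.0, 244.0], 0.7)]
side roller [([270.0, 226.0], 0.65)]
side needle_tip [([256.0, 232.0], 0.57)]
side tab_mark []
side tab [([350.0, 158.0], 0.53)]
side needle [([258.0, 234.0], 0.68)]
side tension_arm [([266.0, 227.0], 0.72)]
side drive [([248.0, 239.0], 0.74)]
side tin [([250.0, 345.0], 0.6), ([260.0, 233.0], 0.21)]
side jug [([351.0, 159.0], 0.88), ([271.0, 225.0], 0.21)]
side lemon [([335.0, 341.0], 0.64), ([302.0, 250.0], 0.47)]
```

View pics/top0.png

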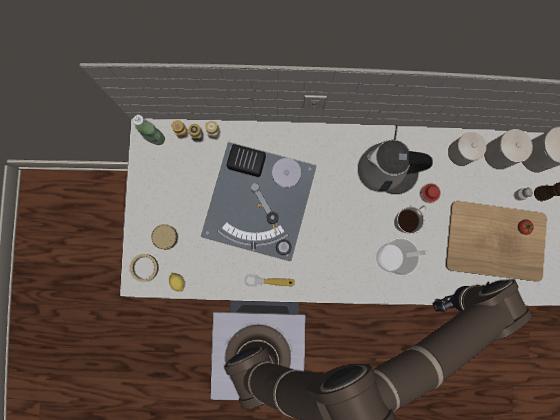

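View pics/side0.png

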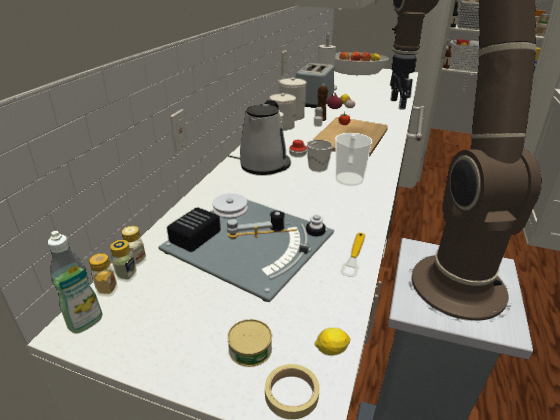

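Top view: the drive's pivot is near (255,188), the roller (273,218), the large pulley (287,172), the small one (284,247) and the tab near (254,245). Next I'll fit the drive pose.

```bash
python3 - <<'E'
from h import *
P=np.array([[80,-90],[-170,-147]])/1000
w=[atz("top",(287,172),.067)[:2],atz("top",(284,247),.069)[:2]]
print(w, np.linalg.norm(w[0]-w[1]),np.linalg.norm(P[0]-P[1]))
a=lambda v:np.arctan2(v[1],v[0])
yaw=a(w[1]-w[0])-a(P[1]-P[0]); R=np.array([[np.cos(yaw),-np.sin(yaw)],[np.sin(yaw),np.cos(yaw)]])
o=(w[0]+w[1])/2-R@P.mean(0); print("yaw",np.degrees(yaw),"pivot",o, atz("top",(255,188),.071))
print("roller",atz("top",(273,218),.078),"tab",atz("top",(254,245),.044))
for n,z,px in(("tin",0.02,(166,237)),("jug",.075,(400,253)),("lemon",.026,(175,278))): print(n,atz("top",px,z))
c=env.get_calibration("wrist"); print(np.array(c["extrinsics"]).round(3),c["fx"])
im=cv2.imread("pics/top0.png")[135:270,190:330]; cv2.imwrite("pics/topc.png",cv2.resize(im,None,fx=4.4,fy=4.4,interpolation=cv2.INTER_CUBIC))
E
```

```text
[array([ 0.63539598, -0.08217972]), array([ 0.3798155 , -0.07843413])] 0.2556079248513821 0.25641567814780747
yaw 346.31649491728746 pivot [0.5793607  0.02418459] [0.57646948 0.02488144 0.071     ]
roller [ 0.47537859 -0.03899058  0.078     ] tab [0.38479191 0.02327867 0.044     ]
tin [0.40461115 0.33121329 0.02      ]
jug [ 0.36919789 -0.46844188  0.075     ]
lemon [0.26447774 0.29180886 0.026     ]
[[ 0.378  0.878  0.296  0.312]
 [-0.926  0.358  0.121 -0.548]
 [ 0.001 -0.319  0.948  0.375]
 [ 0.     0.     0.     1.   ]] 373.1149834024104
```

View pics/topc.png

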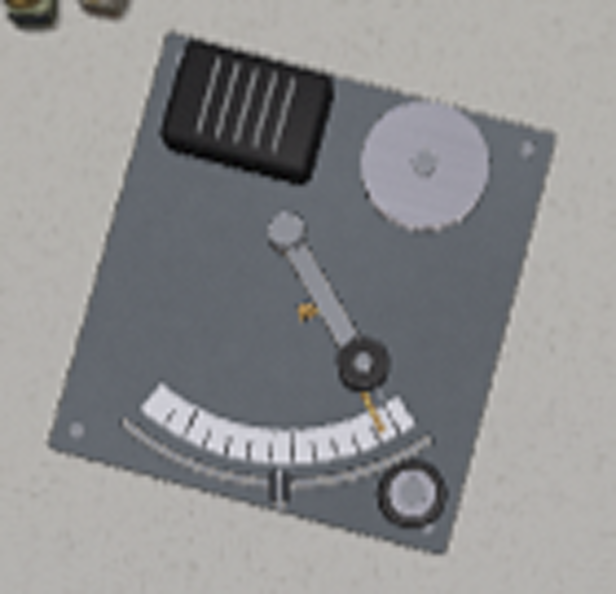

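The arm is at rest (about 211° in world) and the tab is at about 180.5°, with the needle under the arm. I'll move above the push start with the gripper closed and turned so the wrist camera looks from outside over the tab.

>>> {"op": "send_rows", "data": {"plan": [[[0, 0, 0.1517, 12.7, 23.9, 0, 0], [0, 0, 0.1517, 12.7, 23.9, 0, 0], [0, 0, 0.1517, 12.7, 23.9, 0, 0], [0, 0, 0.1517, 12.7, 23.9, 0, 0], [0, 0, 0.1517, 12.7, 23.9, 0, 0], [0, 0, 0.1517, 12.7, 23.9, 0, 0], [0, 0, 0.1517, 12.7, 23.9, 0, 0], [0, 0, 0.1517, 12.7, 23.9, 0, 0], [0, 0, 0.1517, 12.7, 23.9, 0, 0], [0, 0, 0.1517, 12.7, 23.9, 0, 0]]], "force": 40}}

```text
time: 2.45
tool_pos: [0.3637, -0.3389, 0.2485]
orientation: [1.815, 2.564, -0.0]
wrist_force: [0.0, 0.3, 0.2]
opening: 0.0
finger_force: 0.0
```

>>> {"op": "send_rows", "data": {"plan": [[[0, 0, 0.1517, 12.7, 23.9, 0, 0], [0, 0, 0.1517, 12.7, 23.9, 0, 0], [0, 0, 0.1517, 12.7, 23.9, 0, 0], [0, 0, 0.1517, 12.7, 23.9, 0, 0], [0, 0, 0.1517, 12.7, 23.9, 0, 0], [0, 0, 0.1517, 12.7, 23.9, 0, 0], [0, 0, 0.1517, 12.7, 23.9, 0, 0], [0, 0, 0.1517, 12.7, 23.9, 0, 0], [0, 0, 0.1517, 12.7, 23.9, 0, 0], [0, 0, 0.1517, 12.7, 23.9, 0, 0]]]}}

```text
time: 3.7
tool_pos: [0.4907, -0.0999, 0.2485]
orientation: [-0.446, 3.109, -0.001]
wrist_force: [0.8, 0.1, -0.1]
opening: -0.0001
finger_force: 0.0
```

```bash
python3 - <<'E'
from h import *
s=env.read_state(); print(s["time"],s["tool_pos"],s["orientation"],s["joint_positions"].round(2),s["wrist_force"])
c=env.get_calibration("wrist"); im=env.get_image("wrist"); cv2.imwrite("pics/w1.png",im)
import pickle; pickle.dump(c,open("w1.pkl","wb"))
print(np.array(c["extrinsics"]).round(3))
for t in("fixtures","roller","needle_tip","tab_mark","tab"):
    print(t,[(np.round(d["position"]).tolist(),round(d["confidence"],2)) for d in env.search_frame("wrist",t)[:2]])
E
```

```text
3.7 [ 0.49071979 -0.09994459  0.24846547] [-4.46031526e-01  3.10947641e+00 -5.60413263e-04] [ 0.76  0.29 -0.79  1.85  0.23  1.09  1.74] [ 0.82923366  0.0582076  -0.06725479]
[[-0.28  -0.909 -0.309  0.411]
 [ 0.96  -0.266 -0.089 -0.123]
 [-0.001 -0.321  0.947  0.375]
 [ 0.     0.     0.     1.   ]]
fixtures [([375.0, 199.0], 0.74)]
roller [([360.0, 206.0], 0.58)]
needle_tip [([370.0, 227.0], 0.66)]
tab_mark [([448.0, 97.0], 0.7), ([360.0, 203.0], 0.54)]
tab [([446.0, 102.0], 0.84)]
```

View pics/w1.png

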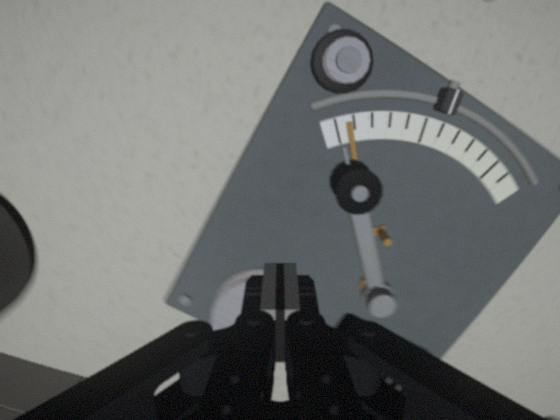

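Wrist view: pivot post top (382,302), roller top (361,193), needle tip (350,124), tab with white line near (452,98), and small pulley (348,60). All clear.

```bash
python3 - <<'E'
from h import *
import pickle; c=pickle.load(open("w1.pkl","rb"))
im=cv2.imread("pics/w1.png")
o=atz("wrist",(382,302),.071,c); sp=atz("wrist",(348,60),.069,c)
r=atz("wrist",(361,193),.078,c); n=atz("wrist",(350,124),.031,c)
print("pivot",o,"sp",sp)
g=lambda p:(np.degrees(np.arctan2(*(p-o)[[1,0]]))%360, np.linalg.norm((p-o)[:2]))
print("roller",r,g(r),"needle",g(n)); 
for px in((454,84),(452,98),(449,108)): print("tab",g(atz("wrist",px,.044,c)))
a=im[60:150,310:490]; cv2.imwrite("pics/w1c.png",cv2.resize(a,None,fx=4.4,fy=4.4,interpolation=cv2.INTER_CUBIC))
E
```

```text
pivot [0.57475508 0.02606889 0.071     ] sp [ 0.38046459 -0.07725498  0.069     ]
roller [ 0.47709541 -0.03362233  0.078     ] (np.float64(211.43396896906117), np.float64(0.11445721116199815)) needle (np.float64(208.00373998721406), np.float64(0.16549464837825315))
tab (np.float64(181.3096439787607), np.float64(0.20609969758428698))
tab (np.float64(180.5054717937664), np.float64(0.19454869503666347))
tab (np.float64(180.2745270974589), np.float64(0.18578441775944066))
```

View pics/w1c.png

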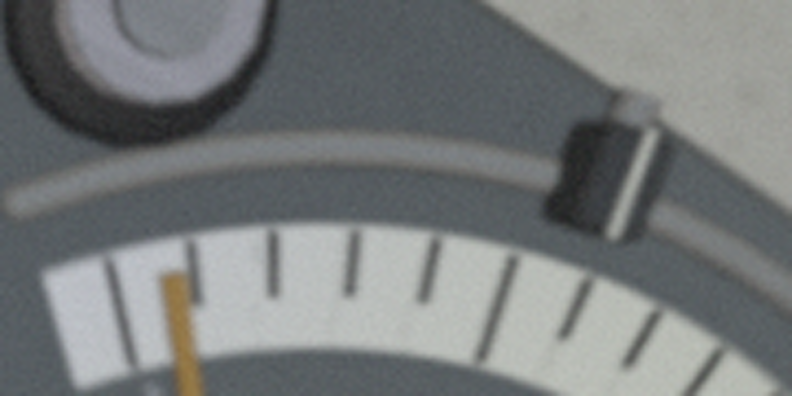

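>>> {"op": "send_rows", "data": {"plan": [[[0, 0, 0, 0, 0, -18.6, 0], [0, 0, 0, 0, 0, -18.6, 0], [0, 0, 0, 0, 0, -18.6, 0], [0, 0, 0, 0, 0, -18.6, 0], [0, 0, 0, 0, 0, -18.6, 0], [0, 0, 0, 0, 0, -18.6, 0], [0, 0, 0, 0, 0, -18.6, 0], [0, 0, 0, 0, 0, -18.6, 0], [0, 0, 0, 0, 0, -18.6, 0], [0, 0, 0, 0, 0, -18.6, 0]]]}}

```text
time: 5.25
tool_pos: [0.4903, -0.1006, 0.061]
orientation: [0.439, -3.111, -0.0]
wrist_force: [0.7, 0.1, 0.0]
opening: 0.0004
finger_force: 0.0
```

>>> {"op": "send_rows", "data": {"plan": [[[0, 0, 0, -2.2, 7.7, 0, 0], [0, 0, 0, -2.2, 7.7, 0, 0], [0, 0, 0, -2.2, 7.7, 0, 0], [0, 0, 0, -2.0, 7.0, 0, 0], [0, 0, 0, -2.0, 7.0, 0, 0], [0, 0, 0, -2.0, 7.0, 0, 0], [0, 0, 0, -2.0, 7.0, 0, 0], [0, 0, 0, -2.0, 7.0, 0, 0], [0, 0, 0, -1.4, 4.8, 0, 0], [0, 0, 0, -0.7, 2.4, 0, 0]]]}}

```text
time: 6.5
tool_pos: [0.4703, -0.037, 0.0621]
orientation: [0.436, -3.108, 0.004]
wrist_force: [-1.4, -6.8, 0.1]
opening: 0.0002
finger_force: 2.9
```

```bash
python3 - <<'E'
from h import *
s=env.read_state(); print(s["time"],s["tool_pos"],s["orientation"],s["wrist_force"])
c=env.get_calibration("wrist"); im=env.get_image("wrist"); cv2.imwrite("pics/w2.png",im)
import pickle; pickle.dump(c,open("w2.pkl","wb"))
E
```

```text
6.5 [ 0.4702932  -0.03697464  0.06214835] [ 0.43633869 -3.10835008  0.00395584] [-1.44026706 -6.81140534  0.12527093]
```

View pics/w2.png

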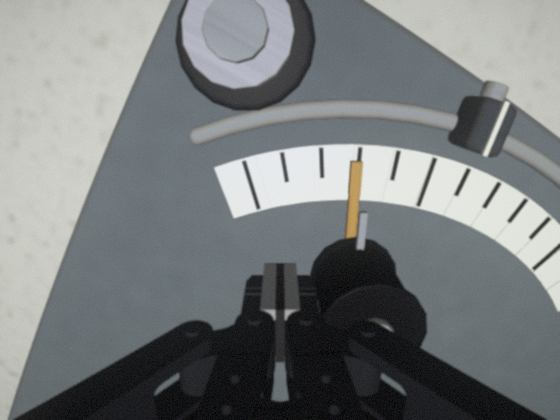

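Wrist view near: the needle tip is at (356,162), with its base end at (351,238), and the tab's white line runs (506,102)–(489,155). The finger is on the roller.

```bash
cat >> h.py <<'E'
def meas(im,c,tabpts,ndlpts):
    T=[atz("wrist",p,.044,c)[:2] for p in tabpts]; N=[atz("wrist",p,.031,c)[:2] for p in ndlpts]
    for o in((.577,.025),(.575,.026),(.579,.024)):
        g=lambda p:(round(float(np.degrees(np.arctan2(p[1]-o[1],p[0]-o[0]))%360),2),round(float(np.hypot(*(p-o)))*1000,1))
        print(o,"tab",[g(p) for p in T],"needle",[g(p) for p in N])
    a=lambda L:round(float(np.degrees(np.arctan2(*(L[0]-L[1])[[1,0]]))%360),2)
    print("line dirs",a(T),a(N))
E
python3 - <<'E'
from h import *
import pickle; c=pickle.load(open("w2.pkl","rb")); im=cv2.imread("pics/w2.png")
h=cv2.cvtColor(im,cv2.COLOR_BGR2HSV)
m=cv2.inRange(h,(10,90,90),(30,255,255)); m[:,:330]=0; m[:150]=0; m[250:]=0;m[:,380:]=0
nd=[]
for r in(165,175,185,195,205,215,225,235):
    x=np.where(m[r])[0]; nd.append((x.mean(),r)); print(r,x.min(),x.max(),end=';')
g=im.max(2).astype(int); tb=[]
for r in range(104,155,6):
    x0=int(506-(r-102)*17/53); w=g[r,x0-10:x0+11]; print("\n",r,x0-10,w.tolist(),end='')
print(); meas(im,c,[(506,102),(489,155)],[nd[0],nd[-1]])
E
```

```text
165 351 361;175 350 360;185 350 359;195 349 358;205 348 358;215 347 357;225 346 357;235 346 356;
 104 495 [82, 76, 80, 78, 74, 86, 94, 110, 149, 198, 221, 225, 224, 202, 157, 109, 96, 101, 117, 141, 166]
 110 493 [81, 80, 82, 84, 84, 82, 94, 123, 170, 213, 224, 225, 221, 187, 129, 87, 78, 80, 81, 81, 77]
 116 491 [86, 82, 81, 88, 89, 90, 106, 146, 193, 221, 228, 225, 207, 157, 109, 83, 82, 78, 79, 80, 81]
 122 489 [83, 83, 85, 86, 85, 91, 123, 170, 214, 224, 225, 213, 181, 126, 92, 79, 81, 81, 86, 77, 79]
 128 487 [83, 84, 82, 83, 84, 104, 146, 197, 223, 227, 225, 206, 158, 107, 84, 82, 79, 84, 79, 82, 79]
 134 485 [83, 79, 85, 84, 96, 130, 176, 215, 225, 227, 217, 179, 123, 89, 77, 78, 78, 76, 79, 79, 71]
 140 483 [79, 82, 85, 84, 110, 148, 201, 223, 229, 225, 205, 156, 104, 88, 81, 82, 84, 83, 83, 81, 77]
 146 481 [85, 85, 89, 98, 134, 178, 217, 228, 229, 216, 176, 120, 89, 79, 84, 84, 82, 85, 83, 77, 87]
 152 479 [68, 80, 94, 117, 155, 203, 225, 228, 225, 199, 143, 97, 82, 79, 79, 82, 82, 80, 81, 79, 86]
(0.577, 0.025) tab [(179.66, 205.1), (178.94, 183.9)] needle [(195.11, 168.5), (194.99, 135.8)]
(0.575, 0.026) tab [(179.94, 203.1), (179.24, 181.9)] needle [(195.62, 166.8), (195.63, 134.2)]
(0.579, 0.024) tab [(179.39, 207.1), (178.64, 185.9)] needle [(194.61, 170.2), (194.37, 137.5)]
line dirs 185.89 195.6
```

```bash
python3 - <<'E'
from h import *
import pickle; c=pickle.load(open("w2.pkl","rb")); E=np.array(c["extrinsics"]); print(E[:3,3])
meas(None,c,[(506.2,104),(486.1,152)],[(356,165),(351,235)])
# fit drive pose by tick arc: outer edge of white arc circle centre
im=cv2.imread("pics/w2.png"); m=(im.min(2)>150).astype(np.uint8)
m[:140]=0; m[:,:205]=0
n,l,st,ce=cv2.connectedComponentsWithStats(m); 
pts=[]
for a in range(225,560,3):
    col=np.where(m[140:330,a])[0]
    if len(col): pts.append(atz("wrist",(a,140+col.min()),.0215,c)[:2])
pts=np.array(pts)
from scipy.optimize import least_squares
f=least_squares(lambda p:np.hypot(*(pts-p[:2]).T)-p[2],[.577,.025,.17],loss='soft_l1',f_scale=.0005)
print(f.x,np.abs(f.fun).mean())
E
```

```text
[ 0.39062814 -0.05952584  0.18865385]
(0.577, 0.025) tab [(179.54, 204.4), (179.47, 184.6)] needle [(195.11, 168.5), (194.99, 135.8)]
(0.575, 0.026) tab [(179.82, 202.4), (179.78, 182.6)] needle [(195.62, 166.8), (195.63, 134.2)]
(0.579, 0.024) tab [(179.27, 206.4), (179.17, 186.6)] needle [(194.61, 170.2), (194.37, 137.5)]
line dirs 180.2 195.6
[0.75693716 0.08795899 0.3657419 ] 0.002994978811007793
```

>>> {"op": "send_rows", "data": {"plan": [[[0, 0, 0, -1.0, 3.4, 0, 0], [0, 0, 0, -1.0, 3.4, 0, 0], [0, 0, 0, -1.0, 3.4, 0, 0], [0, 0, 0, -1.0, 3.4, 0, 0], [0, 0, 0, -1.0, 3.4, 0, 0], [0, 0, 0, -1.0, 3.4, 0, 0], [0, 0, 0, -0.7, 2.5, 0, 0], [0, 0, 0, -0.5, 1.6, 0, 0], [0, 0, 0, -0.2, 0.8, 0, 0], [0, 0, 0, 0, 0, 0, 0]]]}}

```text
time: 7.8
tool_pos: [0.4631, -0.0119, 0.0621]
orientation: [0.436, -3.109, 0.004]
wrist_force: [-1.5, -6.7, -0.9]
opening: 0.0002
finger_force: 3.0
```

```bash
cat > m.py <<'E'
from h import *
import sys,pickle
k=sys.argv[1]
s=env.read_state(); print(s["time"],s["tool_pos"],s["orientation"],s["wrist_force"])
c=env.get_calibration("wrist"); im=env.get_image("wrist"); cv2.imwrite(f"pics/w{k}.png",im)
pickle.dump(c,open(f"w{k}.pkl","wb"))
h=cv2.cvtColor(im,cv2.COLOR_BGR2HSV); m=cv2.inRange(h,(10,90,90),(30,255,255))
n,l,st,ce=cv2.connectedComponentsWithStats(m); print([(st[i].tolist()) for i in range(1,n) if st[i][4]>60])
E
python3 m.py 3
```

```text
7.8 [ 0.46309822 -0.01192551  0.06210792] [ 0.43592216 -3.10862115  0.00407795] [-1.53305939 -6.73176519 -0.90909351]
[[353, 171, 33, 74, 829]]
```

View pics/w3.png

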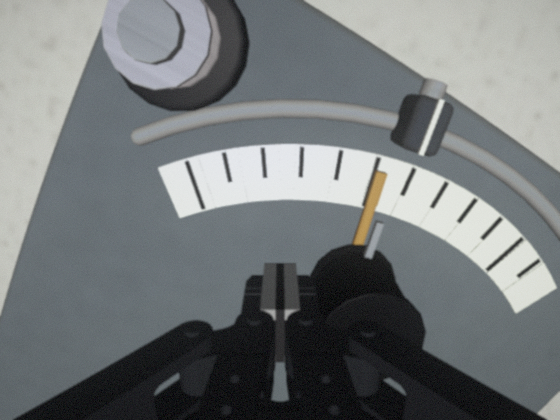

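The needle runs (380,172)–(360,243) and the tab line (442,102)–(427,154), so it's still short, as intended.

```bash
cat > a.py <<'E'
from h import *
import sys,pickle
k,tx0,tx1=sys.argv[1],int(sys.argv[2]),int(sys.argv[3])
c=pickle.load(open(f"w{k}.pkl","rb")); im=cv2.imread(f"pics/w{k}.png")
h=cv2.cvtColor(im,cv2.COLOR_BGR2HSV); m=cv2.inRange(h,(10,90,90),(30,255,255))
n,l,st,ce=cv2.connectedComponentsWithStats(m); i=1+st[1:,4].argmax(); y,x=np.where(l==i)
def line(x,y):
    vx,vy,x0,y0=cv2.fitLine(np.c_[x,y].astype(np.float32),cv2.DIST_HUBER,0,.01,.01).ravel()
    return [(x0+vx/vy*(r-y0),r) for r in(y.min()+3,y.max()-3)]
N=line(x,y)
t=np.zeros(m.shape,bool); t[104:150,tx0:tx1]=(im.min(2)>145)[104:150,tx0:tx1]
n,l,st,ce=cv2.connectedComponentsWithStats(t.astype(np.uint8)); j=1+st[1:,4].argmax(); y,x=np.where(l==j); print("tab comp",st[j])
T=line(x,y); print(np.round(T,1).tolist(),np.round(N,1).tolist()); meas(im,c,T,N)
E
python3 a.py 3 415 450; python3 a.py 2 476 513
```

```text
tab comp [420 104  24  46 289]
[[439.2, 107.0], [423.6, 146.0]] [[380.3, 174.0], [358.0, 241.0]]
(0.577, 0.025) tab [(179.66, 202.3), (179.68, 186.5)] needle [(182.47, 169.2), (182.49, 136.5)]
(0.575, 0.026) tab [(179.94, 200.3), (179.99, 184.5)] needle [(182.84, 167.2), (182.96, 134.6)]
(0.579, 0.024) tab [(179.38, 204.3), (179.38, 188.5)] needle [(182.11, 171.1), (182.04, 138.5)]
line dirs 179.36 182.37
tab comp [485 104  25  46 277]
[[505.0, 107.0], [488.3, 146.0]] [[356.3, 164.0], [350.6, 235.0]]
(0.577, 0.025) tab [(179.53, 203.2), (179.53, 187.1)] needle [(195.08, 168.9), (195.08, 135.8)]
(0.575, 0.026) tab [(179.81, 201.2), (179.83, 185.1)] needle [(195.59, 167.3), (195.71, 134.2)]
(0.579, 0.024) tab [(179.26, 205.2), (179.23, 189.1)] needle [(194.58, 170.6), (194.46, 137.5)]
line dirs 179.61 195.11
```

>>> {"op": "send_rows", "data": {"plan": [[[0, 0, 0, -0.3, 1.0, 0, 0], [0, 0, 0, -0.3, 1.0, 0, 0], [0, 0, 0, -0.3, 0.9, 0, 0], [0, 0, 0, -0.2, 0.7, 0, 0], [0, 0, 0, -0.15, 0.6, 0, 0], [0, 0, 0, -0.1, 0.3, 0, 0], [0, 0, 0, 0, 0.2, 0, 0], [0, 0, 0, 0, 0, 0, 0], [0, 0, 0, 0, 0, 0, 0], [0, 0, 0, 0, 0, 0, 0]]]}}

```text
time: 9.1
tool_pos: [0.4622, -0.0073, 0.0622]
orientation: [0.436, -3.109, 0.004]
wrist_force: [-0.4, -6.2, -0.8]
opening: -0.0001
finger_force: 3.3
```

```bash
python3 m.py 4; python3 a.py 4 400 440
```

```text
9.1 [ 0.4621731  -0.00728452  0.06217175] [ 0.43578422 -3.10942921  0.00403149] [-0.38540323 -6.22326141 -0.83618326]
[[354, 174, 36, 73, 811]]
tab comp [408 104  23  46 290]
[[426.6, 107.0], [411.4, 146.0]] [[384.1, 177.0], [359.0, 243.0]]
(0.577, 0.025) tab [(179.68, 201.7), (179.69, 186.0)] needle [(180.17, 169.1), (180.2, 136.5)]
(0.575, 0.026) tab [(179.96, 199.7), (180.0, 184.0)] needle [(180.51, 167.1), (180.63, 134.5)]
(0.579, 0.024) tab [(179.4, 203.7), (179.39, 188.0)] needle [(179.83, 171.1), (179.78, 138.5)]
line dirs 179.52 180.05
```

>>> {"op": "send_rows", "data": {"plan": [[[0, 0, 0, -0.1, 0.2, 0, 0], [0, 0, 0, -0.1, 0.2, 0, 0], [0, 0, 0, 0, 0.2, 0, 0], [0, 0, 0, 0, 0.2, 0, 0], [0, 0, 0, 0, 0, 0, 0], [0, 0, 0, 0, 0, 0, 0], [0, 0, 0, 0, 0, 0, 0], [0, 0, 0, 0, 0, 0, 0], [0, 0, 0, 0, 0, 0, 0], [0, 0, 0, 0, 0, 0, 0]]]}}

```text
time: 10.4
tool_pos: [0.4621, -0.0065, 0.0622]
orientation: [0.436, -3.11, 0.004]
wrist_force: [-0.2, -6.0, -1.0]
opening: 0.0001
finger_force: 3.3
```

```bash
python3 m.py 5; python3 a.py 5 395 438
```

```text
10.4 [ 0.46205526 -0.00649069  0.06219514] [ 0.43572063 -3.10959626  0.0040421 ] [-0.16907428 -5.98140176 -1.03332975]
[[354, 175, 37, 73, 818]]
tab comp [406 104  23  46 292]
[[424.3, 107.0], [409.3, 146.0]] [[384.7, 178.0], [358.9, 244.0]]
(0.577, 0.025) tab [(179.69, 201.6), (179.7, 185.9)] needle [(179.76, 168.9), (179.81, 136.1)]
(0.575, 0.026) tab [(179.98, 199.6), (180.0, 183.9)] needle [(180.1, 166.9), (180.23, 134.1)]
(0.579, 0.024) tab [(179.41, 203.6), (179.39, 187.9)] needle [(179.43, 170.9), (179.39, 138.1)]
line dirs 179.63 179.58
```

The needle is within 0.1° of the tab's middle. Next: ease the arm back slowly.

>>> {"op": "send_rows", "data": {"plan": [[[0, 0, 0, 0.6, -2.0, 0, 0], [0, 0, 0, 1.1, -4.0, 0, 0], [0, 0, 0, 1.6, -5.6, 0, 0], [0, 0, 0, 1.7, -6.0, 0, 0], [0, 0, 0, 1.7, -6.0, 0, 0], [0, 0, 0, 1.7, -6.0, 0, 0], [0, 0, 0, 1.7, -6.0, 0, 0], [0, 0, 0, 1.7, -6.0, 0, 0], [0, 0, 0, 1.7, -6.0, 0, 0], [0, 0, 0, 1.4, -5.0, 0, 0]]]}}

```text
time: 11.7
tool_pos: [0.4783, -0.0572, 0.0626]
orientation: [-0.439, 3.11, 0.0]
wrist_force: [2.6, -2.9, -0.1]
opening: 0.0002
finger_force: 1.5
```

>>> {"op": "send_rows", "data": {"plan": [[[0, 0, 0, 1.0, -3.5, 0, 0], [0, 0, 0, 0.8, -2.8, 0, 0], [0, 0, 0, 0.8, -2.8, 0, 0], [0, 0, 0, 0.8, -2.8, 0, 0], [0, 0, 0, 0.8, -2.8, 0, 0], [0, 0, 0, 0.8, -2.8, 0, 0], [0, 0, 0, 0.8, -2.8, 0, 0], [0, 0, 0, 1.4, -5.0, 0, 0], [0, 0, 0, 2.2, -7.7, 0, 0], [0, 0, 0, 2.2, -7.7, 0, 0]]]}}

```text
time: 12.95
tool_pos: [0.4893, -0.0985, 0.0623]
orientation: [0.438, -3.111, 0.0]
wrist_force: [0.1, -0.3, -0.3]
opening: 0.0
finger_force: 0.0
```

>>> {"op": "send_rows", "data": {"plan": [[[0, 0, 0, 0, 0, 30, 0], [0, 0, 0, 0, 0, 40, 0], [0, 0, 0, 0, 0, 40, 0], [0, 0, 0, -5, 25, 0, 0], [0, 0, 0, -5, 30, 0, 0], [0, 0, 0, -5, 30, 0, 0], [0, 0, 0, -5, 30, 0, 0], [0, 0, 0, -5, 30, 0, 0], [0, 0, 0, 0, 0, 0, 0], [0, 0, 0, 0, 0, 0, 0]]]}}

```text
time: 14.2
tool_pos: [0.4643, 0.0464, 0.1723]
orientation: [0.438, -3.111, 0.001]
wrist_force: [0.8, -0.6, -0.4]
opening: 0.0001
finger_force: 0.0
```

```bash
python3 m.py 6
```

```text
14.2 [0.46434557 0.0464063  0.17225241] [ 4.38156213e-01 -3.11069360e+00  6.78819064e-04] [ 0.80119304 -0.57535344 -0.36113035]
[[219, 115, 58, 205, 1441]]
```

View pics/w6.png

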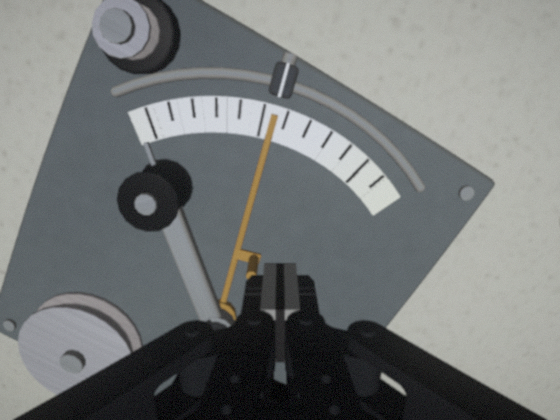

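The arm is back at rest and the needle was left behind, running (274,116)–(237,255). The tab line is near (284,78). I'll measure again from here.

```bash
python3 - <<'E'
from h import *
import pickle
c=pickle.load(open("w6.pkl","rb")); im=cv2.imread("pics/w6.png")
h=cv2.cvtColor(im,cv2.COLOR_BGR2HSV); m=cv2.inRange(h,(10,90,90),(30,255,255)); m[240:]=0; m[:110]=0
def line(x,y):
    vx,vy,x0,y0=cv2.fitLine(np.c_[x,y].astype(np.float32),cv2.DIST_HUBER,0,.01,.01).ravel()
    return [(x0+vx/vy*(r-y0),r) for r in(y.min(),y.max())]
y,x=np.where(m); N=line(x,y)
g=im.min(2).astype(float); xs=[];ys=[]
for r in range(66,95,2):
    w=g[r,274:296].copy(); print(r,w.astype(int).tolist()) if r%8==2 else 0
    p=w.copy(); p[p<130]=0
    if p.sum() and r>68 and r<92: xs.append(274+(p*np.arange(22)).sum()/p.sum()); ys.append(r)
T=line(np.array(xs),np.array(ys)); print(np.round(T,1).tolist(),np.round(N,1).tolist()); meas(im,c,T,N)
E
```

```text
66 [83, 70, 62, 66, 65, 68, 71, 70, 67, 69, 84, 126, 180, 198, 183, 131, 82, 67, 67, 66, 66, 69]
74 [68, 69, 67, 69, 68, 73, 67, 64, 94, 145, 185, 199, 179, 125, 82, 68, 67, 67, 64, 69, 67, 61]
82 [64, 70, 68, 67, 67, 70, 93, 156, 191, 192, 160, 112, 75, 67, 69, 67, 69, 65, 65, 62, 64, 81]
90 [68, 69, 71, 78, 109, 162, 195, 192, 153, 101, 75, 66, 65, 67, 70, 70, 67, 68, 70, 98, 122, 134]
[[285.2, 70.0], [282.5, 90.0]] [[274.1, 115.0], [239.7, 239.0]]
(0.577, 0.025) tab [(180.07, 200.4), (179.53, 187.8)] needle [(179.73, 169.6), (179.53, 71.0)]
(0.575, 0.026) tab [(180.36, 198.4), (179.83, 185.8)] needle [(180.07, 167.6), (180.35, 69.0)]
(0.579, 0.024) tab [(179.78, 202.4), (179.23, 189.8)] needle [(179.4, 171.6), (178.76, 73.0)]
line dirs 188.05 179.88
```

```bash
python3 - <<'E'
from h import *
import pickle
c=pickle.load(open("w6.pkl","rb"))
meas(None,c,[(287.1,66),(280.4,90)],[(274.1,115),(239.7,239)])
E
```

```text
(0.577, 0.025) tab [(179.93, 203.1), (179.93, 187.4)] needle [(179.74, 169.6), (179.51, 71.0)]
(0.575, 0.026) tab [(180.22, 201.1), (180.23, 185.4)] needle [(180.08, 167.6), (180.32, 69.0)]
(0.579, 0.024) tab [(179.65, 205.1), (179.62, 189.4)] needle [(179.41, 171.6), (178.74, 73.0)]
line dirs 180.02 179.9
```

```bash
python3 -c "
from station import env
print(env.close_job())"
```

```text
the job is handed in; nothing more can be done
None
```

The needle stands opposite the middle of the tab to within about 0.2°, the two views differing on which side. The tensioner arm was eased back to its rest without snapping, and the job is handed in with the robot touching nothing.

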